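# Nest the tared crucibles with the self-closing tongs

## Robot

A 6-joint arm with a two-finger parallel gripper is mounted at the origin on the work surface; the furniture and walls round the work are solid. World frame = base frame: x ahead of the robot, y to its left, z up, the work surface at z = 0. Lengths are in m, angles in rad, forces in N, time in s.
With the tool pointing down it reaches from about 0.4 to 0.925 m from the base axis. Payload 12.5 kg.
Tool frame: the origin (TCP) lies at the very end of the fingers, on their centre line; the grasp point (between the pads) lies 19 mm behind it; z points along the fingers, y is the line along which they close (so a half turn about z gives the same grasp; the last joint's range is limited). The gripper opens to 95 mm and grips with 3 to 60 N. Pads are 20 mm wide; open, the fingers measure 119 mm over their backs; the gripper's body (75 mm by 180 mm) begins 59 mm behind the grasp point.
Start: joints at [1.014, 0.491, 1.559, -0, 1.092, -0.106], TCP at [0.272, 0.563, 0.215] pointing down, gripper open.
Joint ranges: [-3.1, 3.1], [-0.84, 2.19], [0.05, 2.79], [-1.13, 4.28], [0.06, 2.93], [-2.69, 2.69]. Speed limits (rad/s): [2.22, 2.22, 2.79, 3.14, 3.14, 3.14].

## Interface

Orientations are given as a rotation vector (axis times angle).
In Python, from workcell import sense, imaging, order gives the robot as it stands. The module is installed in compiled form; this text tells all that it offers.
- The arm moves only by the tool drive_tool, never from a script. Its argument "moves" is one flat list of numbers, 7 for each row, row after row: the turn, a rotation vector about the tool's x, y, z in rad, then the shift along the tool's x, y, z in cm, then the opening in per cent of the stroke, from 0 (shut) to 100 (fully open). In form: [rx, ry, rz, tx, ty, tz, jaw, rx, ry, rz, tx, ty, tz, jaw, ...]. A call has 1 to 20 rows; each row shifts and turns the commanded pose from where the row before left it, along the tool's axes as they then stand; what a row does not reach is not made up. A row lasts 1/12 s, in which the tool goes at most 41.7 mm and 7.16 degrees, less where a joint would pass 70% of its speed; a pose out of reach is approached as far as the arm can. A call with a gripper value outside its range is refused whole. The fingers move at their own pace and stop on an object; "force" is the grip in N (left out, the last holds). Time passes only in rows, so rows that do not move let the fingers close. It gives the time, the measured TCP pose, the force, the opening and the grip force at its end, in the units of the state.
- sense(): the state, without advancing time (a new reading comes with each control period).
- imaging.grab_frame(name): name is "side" or "top"; returns the picture (420x560x3 uint8, red, green, blue); there is no depth.
- imaging.camera_params(name): a dict with "fovy" (degrees; the focal length in pixels is half the picture's height over the tangent of half this angle, whatever the lens; pixels are square), "cx", "cy" (the principal point, pixels), "rvec" (rotation vector, rad) and "tvec" (3), from world to camera coordinates, as OpenCV has them. Camera axes: x right, y down, z forward; pixel columns grow to the right and rows downward; lengths in m; the calibration is good to about 2 mm. A picture is of the moment at which its call begins. camera_params takes no time and is no camera call.
- order.finish_job(): hands the job in; it is judged then, once.
The state is a dict: "t": time; "qpos": joint angles; "joint_velocities": joint speeds; "effort": joint torques, N m; "eef_pos": TCP position; "eef_rot": TCP orientation; "ft_force": force on the tool from outside, world axes, zero at the start; "wrist_torque": the same for the moment, N m; "gripper_width": finger opening in m; "grasp_force": force on a finger pad.
Only numpy, scipy, OpenCV 4.12 (cv2) and the standard library are available. Lean on these libraries where they do the work, as an engineer would, in place of code of your own. Each camera call takes 0.05 s, during which the arm holds its last target. There are 200 camera calls.

## Task

The crucibles have been weighed empty, so nothing but the tongs may handle them: the gripper's fingers must not touch them. Take the self-closing tongs (squeeze the paddles and the jaws open; let go and they grip) and nest all the white crucibles that are there upright in the steel carrier dish, largest first and each smaller one down inside the one before; a crucible may get knocked out of place meanwhile, and must then still end in the nest. Finally park the tongs upright on their post again, clamped over its head with the stop bar down on its top, and leave the other things on the bench where they are.

Things in the scene. Friction and masses are not known exactly. Their poses are not given: they have to be found in the camera images.
- crucible_large_mid (a point): point on the axis of the large white porcelain crucible, half-way up: 19 mm above its underside and below its rim; z along its axis. A round straight open cup, outer diameter 50 mm, inner 45 mm, 38 mm high. May be absent
- crucible_large: the large crucible; origin at the centre of its underside. Its solid bottom is 14 mm thick, so a smaller crucible set in it stands 14 mm higher, its rim 14 mm proud; its foot is bevelled 3 mm. May be absent
- crucible_medium_mid (a point): point on the axis of the medium white porcelain crucible, half-way up: 19 mm above its underside and below its rim; z along its axis. A round straight open cup, outer diameter 40 mm, inner 35 mm, 38 mm high. May be absent
- crucible_medium: the medium crucible; origin at the centre of its underside. Its solid bottom is 14 mm thick, so a smaller crucible set in it stands 14 mm higher, its rim 14 mm proud; its foot is bevelled 3 mm. May be absent
- crucible_small_mid (a point): point on the axis of the small white porcelain crucible, half-way up: 19 mm above its underside and below its rim; z along its axis. A round straight open cup, outer diameter 30 mm, inner 25 mm, 38 mm high. May be absent
- crucible_small: the small crucible; origin at the centre of its underside. Its solid bottom is 14 mm thick, so a smaller crucible set in it stands 14 mm higher, its rim 14 mm proud; its foot is bevelled 3 mm. May be absent
- dish_floor (a point): centre of the floor of the carrier dish, a low round steel dish fixed to the worktop; floor 6 mm above the worktop, inner diameter 56 mm, outer 68 mm at the foot, rim 18 mm above the worktop
- post_top (a point): centre of the flat top of the parking post of the tongs, 50 mm above the worktop, fixed: a round grey head 34 mm in diameter and 16 mm high on a thinner stem and a round foot 72 mm across
- tongs_grip (a point): point on the axis of the upright self-closing tongs (86 mm tall), at mid-height of their paddles and neck; z up, y the way the jaws move. Squeeze the two grey paddles (x 20 mm wide, from 17 mm below this point to 13 mm above; outer faces 57 mm apart on the post, 62 / 51 / 40 mm on the small / medium / large crucible, 28 mm when fully squeezed) together along y to OPEN the jaws
- tongs: the tongs (110 g). 6 N on each paddle starts to open the jaws, 13 N holds them fully open on their stops (squeeze with 20 to 30 N; this also carries the tongs well). Let go and springs shut the jaws with 6 to 11 N. Origin on their axis at the underside of the stop bar, axes as at tongs_grip. At the start they stand clamped on the post
- tongs_neck (a point): middle of the tongs' fixed neck (same point as tongs_grip), between the paddles: 16 mm thick in x, 14 mm in y, top 21 mm above this point. Pinched along x (a quarter turn from the paddles) it carries the tongs and their load without opening the jaws
- tongs_stop (a point): centre of the underside of the stop bar (58 mm in x, 18 mm in y), 55 mm below tongs_grip; it lands on the rim of a crucible or the top of the post. Two V-shaped jaws, at either side in y, reach 10 mm below it, up to 40 mm out in y, and clasp and centre a round thing of 29 to 50 mm diameter; fully open they leave 5 mm each side of the large crucible
- jaw_right (a joint): opening travel of the jaw at the tongs' -y side, m: 0 shut, 0.0178 fully open; about 0.001 / 0.0066 / 0.012 when it clasps the small / medium / large crucible, 0.0033 on the post
- jaw_left (a joint): opening travel of the jaw at the tongs' +y side, m: 0 shut, 0.0178 fully open; about 0.001 / 0.0066 / 0.012 when it clasps the small / medium / large crucible, 0.0033 on the post
- beaker: a small glass beaker, 54 mm across, 70 mm high; a bystander, to be left where it is; origin at the centre of its underside
- stir_bar: a white stirring bar 8 x 30 mm, lying; a bystander, to be left where it is; origin at the centre of its underside
- petri: a stack of three petri dishes, 61 mm across, 42 mm high; a bystander, to be left where it is; origin at the centre of its underside
- coil: a green coil of sample loop, 45 x 57 x 13 mm; a bystander, to be left where it is; origin at the centre of its underside
- tube: a capped 50 ml tube standing upright, 34 mm across, 112 mm high; a bystander, to be left where it is; origin at the centre of its underside
Things that resemble listed ones, but are neither listed nor needed, are in the scene too. What is shaped like the tongs but green or purple is not meant.

How it is judged:
On the way, in this order (a step that is already met when the one before it is completed fails the run):
1. the tongs are lifted off their post (z of tongs_grip in the frame of post_top above 0.085 m), for 0.1 s.
2. the large crucible, if there, sits down in the dish (horizontal distance between crucible_large_mid and dish_floor below 0.013 m and z of crucible_large_mid in the frame of dish_floor below 0.025 m and angle between crucible_large_mid's own z axis and vertical below 0.15 rad), for 0.2 s.
3. the medium crucible, if there, sits down in the dish, inside any larger one (horizontal distance between crucible_medium_mid and dish_floor below 0.013 m and z of crucible_medium_mid in the frame of dish_floor below 0.039 m and angle between crucible_medium_mid's own z axis and vertical below 0.15 rad), for 0.2 s.
4. the small crucible, if there, sits down in the dish, inside any larger one (horizontal distance between crucible_small_mid and dish_floor below 0.013 m and z of crucible_small_mid in the frame of dish_floor below 0.053 m and angle between crucible_small_mid's own z axis and vertical below 0.15 rad), for 0.2 s.
At the end, for the whole second after the job is handed in: Each crucible there: upright (0.15 rad), at rest, within 13 mm of the dish axis, middle of large/medium/small under 25/39/53 mm above the dish floor. Tongs upright (0.1 rad) on the post, within 10 mm of its axis, stop bar within 5 mm of its top, jaw travel under 8 mm (all of step 2 and all of step 3 and all of step 4 and linear speed of each of crucible_large, crucible_medium, crucible_small below 0.02 m/s and horizontal distance between tongs_grip and post_top below 0.01 m and z of tongs_grip in the frame of post_top between 0.05 and 0.06 m and angle between tongs_grip's own z axis and vertical below 0.1 rad and value of joint each of jaw_right, jaw_left below 0.008 m); the robot touches nothing.
It fails at once if the fingers touch the large crucible (contact force between the fingers and crucible_large above 0.5 N).
It fails at once if the fingers touch the medium crucible (contact force between the fingers and crucible_medium above 0.5 N).
It fails at once if the fingers touch the small crucible (contact force between the fingers and crucible_small above 0.5 N).
It fails at once if a bystander (beaker, stirring bar, petri dishes, coil, tube) is moved more than 3 cm (distance of any of beaker, stir_bar, petri, coil, tube from where it was at the start of the episode above 0.03 m).
Of crucible_large, crucible_medium, crucible_small only 2 to 3 are there at a start; the rules pass over those that are not, and their reading is None.
At some moment in a run one of crucible_large, crucible_medium, crucible_small may be knocked a few centimetres aside while the robot is not near it.
It also fails if it takes over 210 s, if anything falls off the work surface, if the arm or the gripper's body presses on something with over 40 N, if the wrist force passes 120 N, or if a joint passes its speed limit or range.

## Working session

There is one attempt and no reset: what is moved stays moved. The work goes in short steps, Python scripts to look and compute and a tool call to move; the robot and the scene stay as the last step left them, time stands still between calls to the robot, and variables do not carry over. Pictures are saved under pics/ and viewed, at most 14 in all, crops included, and the job is handed in when it is done.

Besides the shell and the picture viewer there is one more tool, called as name(argument=value, ...), one argument or row to a line, values as JSON. drive_tool: Moves the arm, as the interface text tells. Its arguments: {"type":"object","properties":{"moves":{"type":"array","items":{"type":"number"}},"force":{"type":"number"}},"required":["moves"]}

```bash
mkdir -p pics; cat > h.py <<'E'
import numpy as np, cv2
from workcell import sense, imaging, order
from scipy.spatial.transform import Rotation as R
def cam(n):
    p=imaging.camera_params(n); f=210/np.tan(np.radians(p['fovy'])/2)
    K=np.array([[f,0,p['cx']],[0,f,p['cy']],[0,0,1.]])
    return K,np.array(p['rvec'],float).ravel(),np.array(p['tvec'],float).ravel(),p
def w2p(n,X):
    K,r,t,_=cam(n); return cv2.projectPoints(np.atleast_2d(np.array(X,float)),r,t,K,None)[0][:,0]
def p2w(n,uv,z):
    K,r,t,_=cam(n); M=R.from_rotvec(r).as_matrix(); d=M.T@np.linalg.inv(K)@np.array([uv[0],uv[1],1.]); c=-M.T@t
    return c+d*(z-c[2])/d[2]
def grab(n,name,crop=None,s=1):
    im=imaging.grab_frame(n)[:,:,::-1].copy()
    o=im if crop is None else im[crop[1]:crop[3],crop[0]:crop[2]]
    o=cv2.resize(o,None,fx=s,fy=s,interpolation=cv2.INTER_CUBIC) if s!=1 else o
    cv2.imwrite('pics/'+name,o); return im
E
python3 - <<'E'
from h import *
for n in('side','top'):
    im=grab(n,n+'0.png',None,1.4); cv2.imwrite(n+'_raw.png',im); p=cam(n)[3]; print(p)
s=sense();print({k:np.round(v,3) for k,v in s.items()}); print(R.from_rotvec(s['eef_rot']).as_matrix().round(3))
E
```

```text
{'fovy': 57.3043764607009, 'cx': 285.0438553766861, 'cy': 208.27814586276386, 'rvec': array([ 2.28657733,  0.09722538, -0.02342882]), 'tvec': array([-0.45637761,  0.09705865,  1.00403265])}
{'fovy': 46.49338850317396, 'cx': 273.6376201305752, 'cy': 208.94441623248062, 'rvec': array([ 2.16457104, -2.15165846,  0.15639194]), 'tvec': array([0.07914615, 0.47127952, 1.57200148])}
{'t': np.float64(0.1), 'qpos': array([ 1.014,  0.491,  1.559,  0.   ,  1.092, -0.106]), 'joint_velocities': array([-0.001, -0.001, -0.006, -0.   ,  0.   ,  0.001]), 'effort': array([ 1.0000e-03, -6.1363e+01, -2.5861e+01,  6.9000e-02,  4.7000e-02,
       -0.0000e+00]), 'eef_pos': array([0.272, 0.562, 0.214]), 'eef_rot': array([-7.020e-01, -3.062e+00,  1.000e-03]), 'ft_force': array([ 0.259,  0.234, -0.111]), 'wrist_torque': array([-0.029,  0.034, -0.017]), 'grasp_force': np.float64(0.0), 'gripper_width': np.float64(0.095)}
[[-0.9    0.436 -0.001]
 [ 0.436  0.9   -0.001]
 [ 0.    -0.001 -1.   ]]
```

View pics/side0.png

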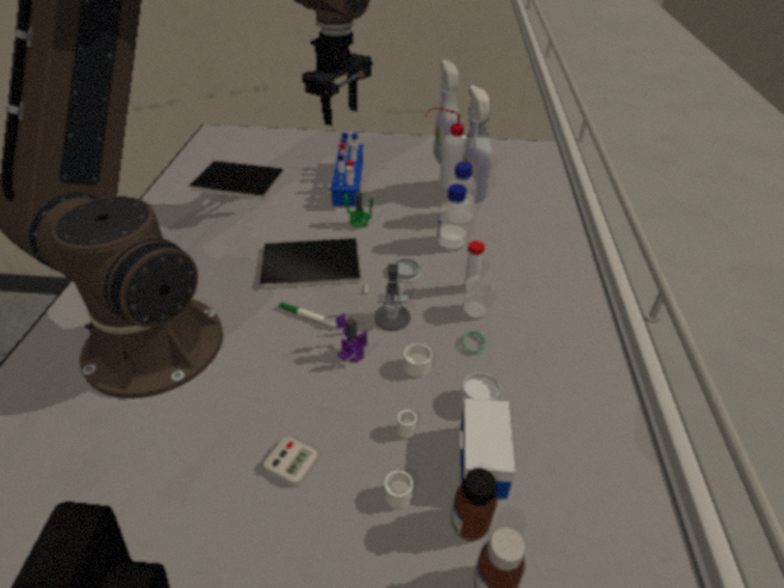

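View pics/top0.png

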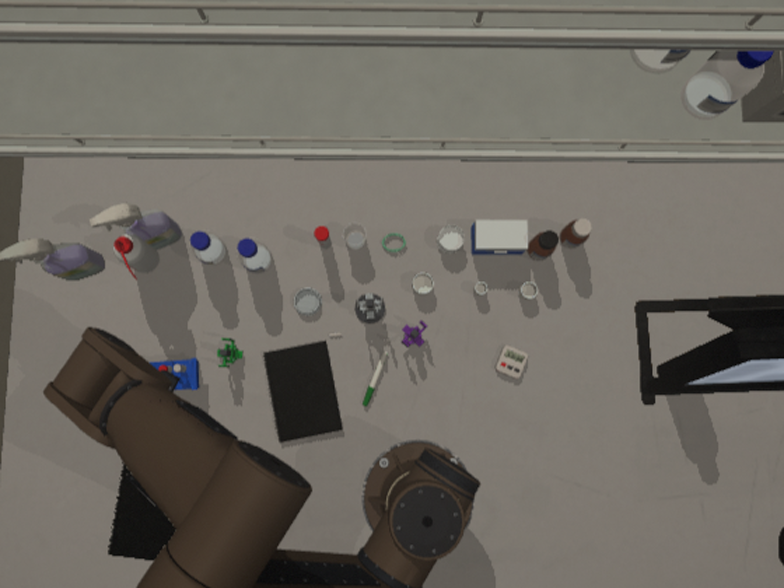

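The side view shows the grey tongs on their post at about (393,295), with green (358,210) and purple (351,340) decoys. White cups are at (418,360), (407,423) and (399,490), and the dish is at (405,270). In the top view (×1.4) the tongs are at (370,307), the dish at (307,300), and the cups at (423,284), (481,288) and (529,290). The grey tongs are the ones meant because they stand on a post. I'll confirm with an enlarged crop.

```bash
python3 - <<'E'
from h import *
im=cv2.imread('top_raw.png'); cv2.imwrite('pics/topc.png',cv2.resize(im[180:260,195:395],None,fx=4,fy=4,interpolation=cv2.INTER_CUBIC))
im=cv2.imread('side_raw.png'); cv2.imwrite('pics/sidec.png',cv2.resize(im[170:370,230:370],None,fx=3,fy=3,interpolation=cv2.INTER_CUBIC))
q=lambda u,v,z:p2w('top',(u/1.4,v/1.4),z).round(3)
print('dish',q(307,300,.018),'tongs',q(370,307,.1),'postfoot',q(370,307,.0),'cups',q(423,284,.038),q(481,288,.038),q(529,290,.038))
print('purple',q(413,335,.05),'petri',q(451,238,.04),'coil',q(394,243,.01),'beaker',q(355,237,.07),'pen',q(376,375,.01),'stir',q(335,335,.01),'tube',q(321,234,.11),'box',q(500,250,.05))
E
```

```text
dish [0.454 0.261 0.018] tongs [0.429 0.112 0.1  ] postfoot [0.44  0.113 0.   ] cups [ 0.491 -0.011  0.038] [ 0.482 -0.147  0.038] [ 0.478 -0.259  0.038]
purple [0.37  0.013 0.05 ] petri [ 0.6   -0.077  0.04 ] coil [0.593 0.056 0.01 ] beaker [0.594 0.148 0.07 ] pen [0.279 0.097 0.01 ] stir [0.372 0.194 0.01 ] tube [0.592 0.223 0.11 ] box [ 0.57  -0.191  0.05 ]
```

View pics/topc.png

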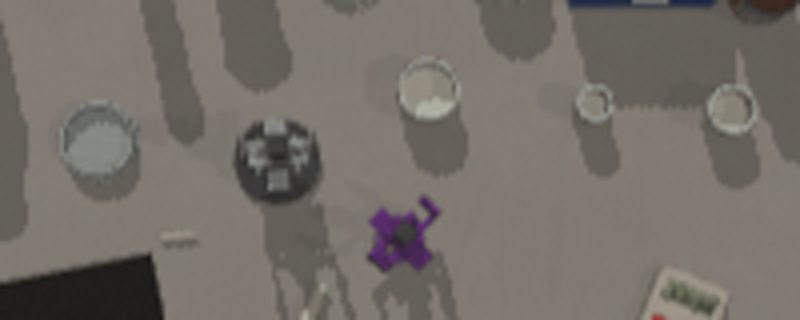

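View pics/sidec.png

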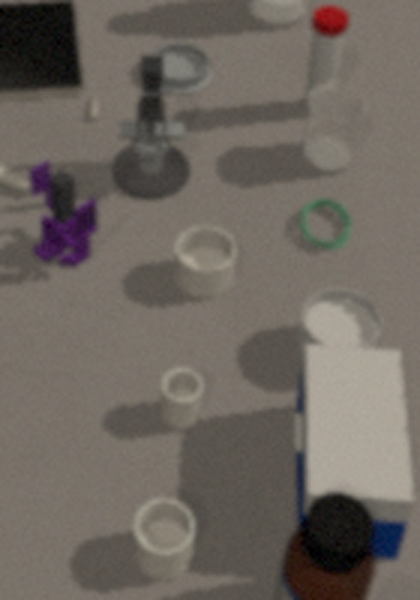

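```bash
python3 - <<'E'
from h import *
a=cv2.imread('top_raw.png')[205:235,248:283]; b=cv2.imread('side_raw.png')[182:242,260:300]
f=lambda x,s:cv2.resize(x,None,fx=s,fy=s,interpolation=cv2.INTER_CUBIC)
A=f(a,12);B=f(b,9)
o=np.zeros((540,790,3),np.uint8);o[:A.shape[0],:A.shape[1]]=A;o[:B.shape[0],430:430+B.shape[1]]=B
cv2.imwrite('pics/tongs.png',cv2.convertScaleAbs(o,alpha=1.5,beta=20))
print(w2p('top',[[.435,.112,.05],[.435,.112,.136],[.464,.112,.05],[.435,.14,.05]])-[248,205])
print(w2p('side',[[.435,.112,.05],[.435,.112,.136],[.464,.112,.05],[.435,.14,.05]])-[260,182])
E
```

```text
[[16.35321066 14.0834138 ]
 [16.16701217 10.9339473 ]
 [16.42207273  5.18009462]
 [ 7.68035875 14.02699741]]
[[20.11573278 31.22464061]
 [20.33909771  6.04399031]
 [30.86830708 31.90763171]
 [21.01027981 24.44674441]]
```

View pics/tongs.png

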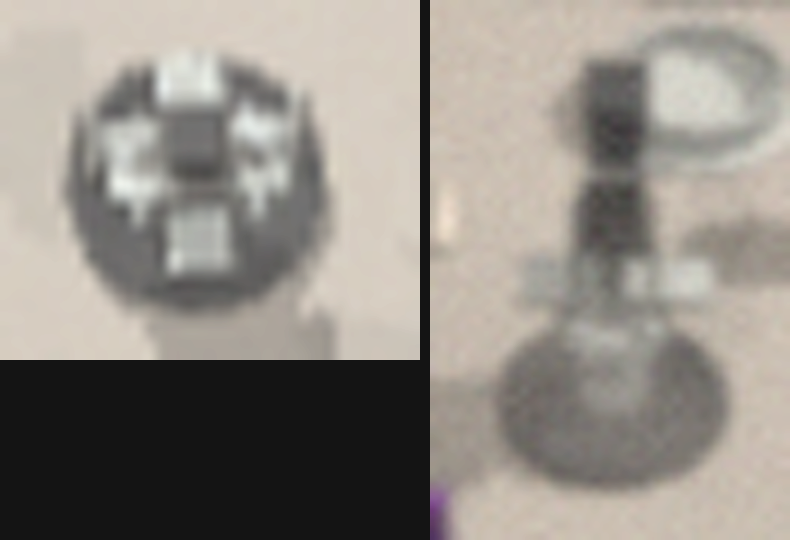

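Enlarged, the grey tongs stand on the round post. Their stop bar runs along world x, yawed about 4°, and the jaws are at left and right (±y). By rim size, the cups in the crop are large (428,90), small (594,103) and medium (732,108). Next I'll refine the positions by matching rim annuli in both cameras.

```bash
cat >> h.py <<'E'
from scipy.ndimage import map_coordinates
A=np.linspace(0,2*np.pi,72,endpoint=False)
def ring(g,n,x,y,z,r):
    p=w2p(n,np.c_[x+r*np.cos(A),y+r*np.sin(A),0*A+z]); return map_coordinates(g,[p[:,1],p[:,0]],order=1,mode='nearest').mean()
def fit(im,n,x,y,z,ri,ro,sgn=1,w=.012):
    g=cv2.GaussianBlur(cv2.cvtColor(im,cv2.COLOR_BGR2GRAY).astype(float),(0,0),.6); m=(ri+ro)/2
    def sc(a,b): return sgn*(ring(g,n,a,b,z,m)-.6*ring(g,n,a,b,z,ro+.004)-.4*ring(g,n,a,b,z,max(ri-.004,.001)))
    for st in (w/4,w/16,w/40):
        x,y=max(((x+i*st,y+j*st) for i in range(-4,5) for j in range(-4,5)),key=lambda q:sc(*q))
    return round(x,4),round(y,4),round(sc(x,y),1)
def go(x,y,z,yaw,s=None):
    """tool-frame shift (cm) and rz needed so TCP is at xyz with tool y at yaw (deg from world x), mod half turn"""
    s=s or sense(); M=R.from_rotvec(s['eef_rot']).as_matrix(); ty=np.degrees(np.arctan2(M[1,1],M[0,1]))
    d=(yaw-ty+90)%180-90
    tilt=M.T@np.array([0,0,-1.])
    print('tcp',np.round(s['eef_pos'],4),'t',round(float(s['t']),2),'toolY',round(ty,1),'q6',round(s['qpos'][5],2),'tilt',tilt.round(4))
    sh=M.T@(np.array([x,y,z])-s['eef_pos'])*100
    print(' shift cm (now)',sh.round(2),' rz',round(-np.radians(d),3)); c=np.radians(d)
    M2=R.from_rotvec([0,0,c]).as_matrix()@M
    print(' shift cm (after turn)',(M2.T@(np.array([x,y,z])-s['eef_pos'])*100).round(2),'grip',np.round([s['gripper_width'],s['grasp_force']],3),'ft',np.round(s['ft_force'],1))
E
python3 - <<'E'
from h import *
for n in('top','side'):
    im=cv2.imread(n+'_raw.png'); print(n)
    for nm,x,y,z,ri,ro in [('L',.491,-.011,.038,.0225,.025),('S',.482,-.147,.038,.0125,.015),('M',.478,-.259,.038,.0175,.020),('dish',.454,.261,.018,.028,.030)]:
        print(nm,fit(im,n,x,y,z,ri,ro))
    print('foot',fit(im,n,.435,.112,.004,.030,.036,-1))
u=np.array([264.25,218.25])-.5; print('bar',p2w('top',u,.056).round(4))
# bottle cap triangulation
def tri(a,b):
    P=[]
    for n in('top','side'):
        K,r,t,_=cam(n);P.append(K@np.c_[R.from_rotvec(r).as_matrix(),t])
    X=cv2.triangulatePoints(P[0],P[1],np.array(a)/1.4,np.array(b)/1.4);return (X[:3]/X[3]).ravel().round(3)
print('blackcap',tri((546,240.),(481,482.)),'box',tri((527,222.),(508,405.)),'purple',tri((413,333.),(351,325.)))
go(.435,.112,.25,94)
E
```

```text
top
L (0.4963, -0.0107, np.float64(12.5))
S (0.4843, -0.1467, np.float64(14.7))
M (0.4803, -0.2597, np.float64(18.7))
dish (0.4563, 0.2636, np.float64(6.1))Traceback (most recent call last):
  File "<stdin>", line 6, in <module>
  File "h.py", line 26, in fit
    x,y=max(((x+i*st,y+j*st) for i in range(-4,5) for j in range(-4,5)),key=lambda q:sc(*q))
        ~~~^^^^^^^^^^^^^^^^^^^^^^^^^^^^^^^^^^^^^^^^^^^^^^^^^^^^^^^^^^^^^^^^^^^^^^^^^^^^^^^^^
  File "h.py", line 26, in <lambda>
    x,y=max(((x+i*st,y+j*st) for i in range(-4,5) for j in range(-4,5)),key=lambda q:sc(*q))
                                                                                     ~~^^^^
  File "h.py", line 24, in sc
    def sc(a,b): return sgn*(ring(g,n,a,b,z,m)-.6*ring(g,n,a,b,z,ro+.004)-.4*ring(g,n,a,b,z,max(ri-.004,.001)))
                                                  ~~~~^^^^^^^^^^^^^^^^^^^
  File "h.py", line 21, in ring
    p=w2p(n,np.c_[x+r*np.cos(A),y+r*np.sin(A),0*A+z]); return map_coordinates(g,[p[:,1],p[:,0]],order=1,mode='nearest').mean()
  File "h.py", line 9, in w2p
    K,r,t,_=cam(n); return cv2.projectPoints(np.atleast_2d(np.array(X,float)),r,t,K,None)[0][:,0]
            ~~~^^^
  File "h.py", line 5, in cam
    p=imaging.camera_params(n); f=210/np.tan(np.radians(p['fovy'])/2)
ValueError: time passes only in moves, steps and waits
```

```bash
sed -i 's/^def cam(n):/import functools\n@functools.cache\ndef cam(n):/' h.py; cat > m.py <<'E'
from h import *
import sys
def meas(tag,L=None):
    for n in('top','side'):
        im=cv2.imread(n+tag); print(n)
        for nm,x,y,z,ri,ro in [('L',.493,-.011,.038,.0225,.025),('S',.482,-.147,.038,.0125,.015),('M',.478,-.259,.038,.0175,.020),('dish',.456,.263,.018,.028,.030)]:
            print(nm,fit(im,n,x,y,z,ri,ro))
        if L: print('foot',fit(im,n,.435,.112,.004,.030,.036,-1))
E
python3 - <<'E'
from m import *
meas('_raw.png',1)
u=np.array([264.25,218.25])-.5; print('bar',p2w('top',u,.056).round(4))
def tri(a,b):
    P=[]
    for n in('top','side'):
        K,r,t,_=cam(n);P.append(K@np.c_[R.from_rotvec(r).as_matrix(),t])
    X=cv2.triangulatePoints(P[0],P[1],np.array(a)/1.4,np.array(b)/1.4);return (X[:3]/X[3]).ravel().round(3)
print('blackcap',tri((546,240.),(481,482.)),'box',tri((527,222.),(508,405.)),'purple',tri((413,333.),(351,325.)))
go(.435,.112,.25,94)
E
```

```text
top
L (0.4964, -0.0107, np.float64(12.5))
S (0.4843, -0.1467, np.float64(14.7))
M (0.4803, -0.2597, np.float64(18.7))
dish (0.456, 0.2634, np.float64(6.1))
foot (0.438, 0.1135, np.float64(24.6))
side
L (0.4915, -0.0125, np.float64(12.5))
S (0.4809, -0.1492, np.float64(18.2))
M (0.4768, -0.2616, np.float64(25.4))
dish (0.4647, 0.2623, np.float64(3.1))
foot (0.4343, 0.1087, np.float64(13.3))
bar [0.4386 0.1139 0.056 ]
blackcap [ 0.584 -0.286  0.1  ] box [ 0.608 -0.225  0.183] purple [0.372 0.014 0.07 ]
tcp [0.2722 0.5624 0.2141] t 0.1 toolY 64.2 q6 -0.11 tilt [-1.e-04  1.e-03  1.e+00]
 shift cm (now) [-34.28 -33.45  -3.56]  rz -0.521
 shift cm (after turn) [-13.1  -46.07  -3.54] grip [0.095 0.   ] ft [ 0.3  0.2 -0.1]
```

drive_tool(
  moves=[0,0,-0.104,0,0,0,100,0,0,-0.104,0,0,0,100,0,0,-0.104,0,0,0,100,0,0,-0.104,0,0,0,100,0,0,-0.104,0,0,0,100,0,0,0,-0.87,-3.07,0,100,0,0,0,-0.87,-3.07,0,100,0,0,0,-0.87,-3.07,0,100,0,0,0,-0.87,-3.07,0,100,0,0,0,-0.87,-3.07,0,100,0,0,0,-0.87,-3.07,0,100,0,0,0,-0.87,-3.07,0,100,0,0,0,-0.87,-3.07,0,100,0,0,0,-0.87,-3.07,0,100,0,0,0,-0.87,-3.07,0,100,0,0,0,-0.87,-3.07,0,100,0,0,0,-0.87,-3.07,0,100,0,0,0,-0.87,-3.07,0,100,0,0,0,-0.87,-3.07,0,100,0,0,0,-0.87,-3.07,0,100],
  force=25,
)

```text
t: 1.77
eef_pos: [0.4345, 0.1107, 0.2146]
eef_rot: [0.109, -3.14, -0.0]
ft_force: [0.9, -0.1, 0.4]
gripper_width: 0.0948
grasp_force: 0.0
```

```bash
python3 - <<'E'
from h import *
a=grab('top','t1.png',(220,170,320,270),4); b=grab('side','s1.png',(230,120,370,280),3)
A=cv2.imread('pics/t1.png');B=cv2.imread('pics/s1.png');o=np.zeros((480,820,3),np.uint8);o[:400,:400]=A;o[:480,400:820]=B
cv2.imwrite('pics/ts1.png',o[:,:800]); go(.436,.111,.086,94)
E
```

```text
tcp [0.4354 0.1091 0.2145] t 1.87 toolY 93.8 q6 -1.54 tilt [1.e-04 4.e-04 1.e+00]
 shift cm (now) [-0.07  0.19 12.85]  rz -0.004
 shift cm (after turn) [-0.07  0.19 12.85] grip [0.095 0.   ] ft [0.1 0.8 0.5]
```

View pics/ts1.png

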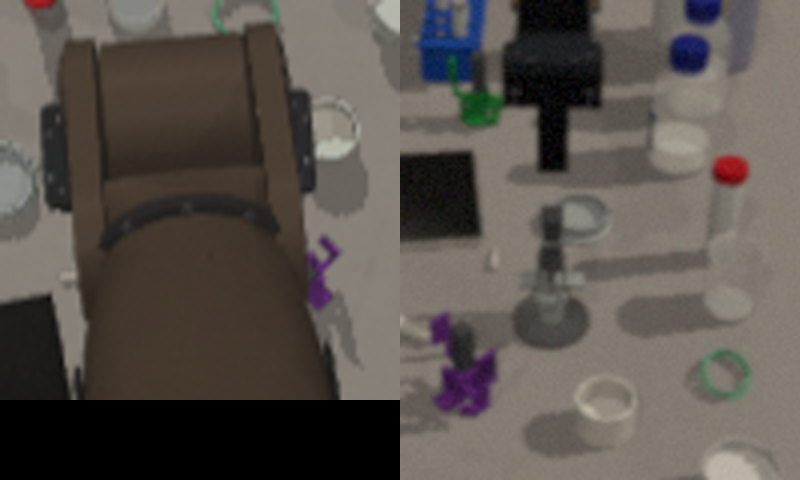

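Near finger at (553,165) is lined up with the tongs' neck at (552,225) in x in the side view, so x is right. I'll descend and squeeze.

drive_tool(
  moves=[0,0,0,-0.05,0.15,2.5,100,0,0,0,0,0,2.5,100,0,0,0,0,0,2.5,100,0,0,0,0,0,2.5,100,0,0,0,0,0,2.0,100,0,0,0,0,0,0.8,100,0,0,0,0,0,0,60,0,0,0,0,0,0,60,0,0,0,0,0,0,60,0,0,0,0,0,0,60],
  force=25,
)

```text
t: 2.7
eef_pos: [0.4352, 0.1139, 0.0877]
eef_rot: [-0.109, 3.138, 0.0]
ft_force: [0.7, 0.4, 0.3]
gripper_width: 0.0743
grasp_force: 0.0
```

drive_tool(
  moves=[0,0,0,0,0,0,25,0,0,0,0,0,0,25,0,0,0,0,0,0,25,0,0,0,0,0,0,25,0,0,0,0,0,0,25,0,0,0,0,0,0,25,0,0,0,0,0,0,25,0,0,0,0,0,0,25,0,0,0,0,0,0,25,0,0,0,0,0,0,25],
  force=25,
)

```text
t: 3.53
eef_pos: [0.4351, 0.1136, 0.0875]
eef_rot: [-0.109, 3.138, -0.0]
ft_force: [-1.4, -1.9, 12.6]
gripper_width: 0.0266
grasp_force: 25.0
```

drive_tool(
  moves=[0,0,0,0,0,-0.3,20,0,0,0,0,0,-0.7,20,0,0,0,0,0,-1.5,20,0,0,0,0,0,-2,20,0,0,0,0,0,-2,20,0,0,0,0,0,-2,20,0,0,0,0,0,-2,20,0,0,0,0,0,0,20,0,0,0,0,0,0,20],
)

```text
t: 4.28
eef_pos: [0.4348, 0.1138, 0.1923]
eef_rot: [-0.109, 3.138, 0.0]
ft_force: [0.3, 0.5, -2.8]
gripper_width: 0.0261
grasp_force: 25.0
```

```bash
python3 - <<'E'
from h import *
b=grab('side','s2.png',(210,100,370,300),3); cv2.imwrite('side_2.png',b)
go(.494,-.0116,.20,94)
print(fit(b,'side',.4915,-.0125,.038,.0225,.025))
s=sense()['eef_pos']; print(w2p('side',[s,s-[0,0,.016],s-[0,0,.036],s-[0.029,0,.036],s-[-0.029,0,.036]]))
E
```

```text
tcp [0.4344 0.1137 0.1914] t 4.33 toolY 94.0 q6 -1.53 tilt [ 1.e-04 -1.e-04  1.e+00]
 shift cm (now) [ -5.08 -12.92  -0.86]  rz -0.001
 shift cm (after turn) [ -5.07 -12.92  -0.86] grip [ 0.026 25.   ] ft [ 0.3  0.2 -1.2]
(0.4915, -0.0125, np.float64(13.5))
[[280.30900156 169.79684985]
 [280.26423946 175.08199361]
 [280.20965812 181.52651204]
 [268.7329802  180.84404231]
 [291.72011185 182.21099027]]
```

View pics/s2.png

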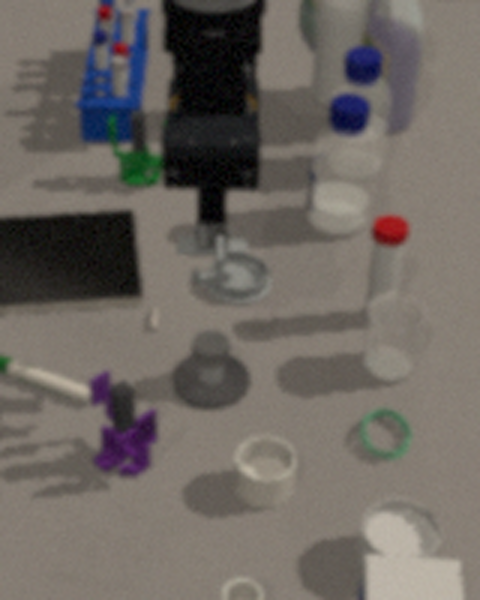

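The side picture shows the tongs hanging from the gripper at (212,250), the bare post head at (211,345) and the large cup at (266,465). The tongs are off the post. Robot x agrees with the side camera and y with the top camera, so I use those for the cups: L (.492,-.0107), S (.481,-.1467), M (.477,-.2597).

drive_tool(
  moves=[0,0,0,-0.8,-2.1,0,20,0,0,0,-0.8,-2.1,0,20,0,0,0,-0.8,-2.1,0,20,0,0,0,-0.8,-2.1,0,20,0,0,0,-0.8,-2.1,0,20,0,0,0,-0.88,-2.31,0,20,0,0,0,0,0,2,20,0,0,0,0,0,2,20,0,0,0,0,0,2,20,0,0,0,0,0,2,20,0,0,0,0,0,1,20,0,0,0,0,0,0,20,0,0,0,0,0,0,20],
)

```text
t: 5.42
eef_pos: [0.4916, -0.0106, 0.1005]
eef_rot: [0.108, -3.137, -0.001]
ft_force: [-0.6, -0.5, -0.6]
gripper_width: 0.0265
grasp_force: 25.0
```

```bash
python3 - <<'E'
from h import *
b=grab('side','s3.png',(250,150,350,290),4); a=grab('top','t3.png',(260,160,360,260),4)
A=cv2.imread('pics/t3.png');B=cv2.imread('pics/s3.png');o=np.zeros((560,800,3),np.uint8);o[:400,400:]=A;o[:560,:400]=B;cv2.imwrite('pics/st3.png',o)
cv2.imwrite('side_3.png',b)
go(.492,-.0107,.074,94)
print('dish',[fit(b,'side',.4525,.2634,.018,i,o) for i,o in((.028,.030),(.028,.031))])
print('post',fit(b,'side',.435,.1137,.05,.001,.015),fit(b,'side',.435,.1137,.004,.03,.036,-1))
E
```

```text
tcp [ 0.4923 -0.0106  0.1018] t 5.52 toolY 94.0 q6 -1.8 tilt [-0.e+00 -1.e-04  1.e+00]
 shift cm (now) [ 0.03 -0.    2.78]  rz -0.001
 shift cm (after turn) [ 0.03 -0.    2.78] grip [ 0.026 25.   ] ft [-0.   0.4 -0.5]
dish [(0.4495, 0.2627, np.float64(2.3)), (0.4498, 0.2627, np.float64(2.5))]
post (0.4368, 0.1272, np.float64(12.7)) (0.435, 0.108, np.float64(10.9))
```

View pics/st3.png

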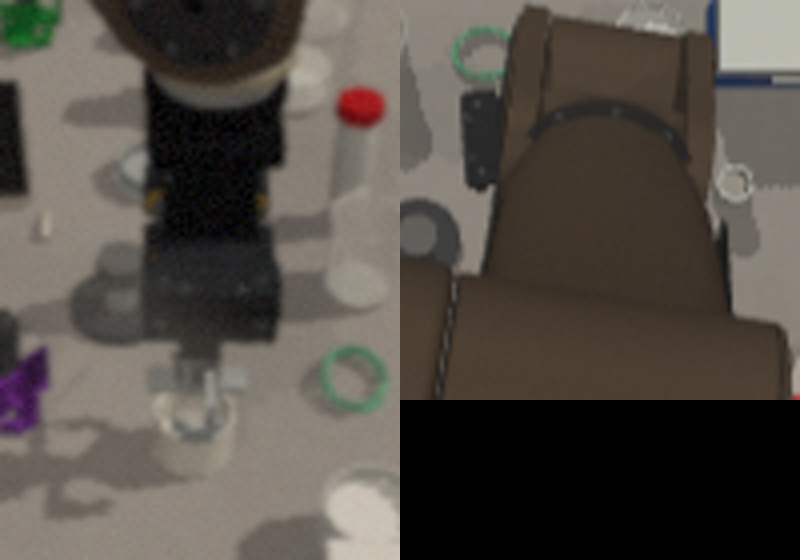

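The side crop shows the stop bar centred at x≈198 over the cup at x≈195, which is aligned. I'll lower onto the rim.

drive_tool(
  moves=[0,0,0,0,0,0.8,20,0,0,0,0,0,0.8,20,0,0,0,0,0,0.6,20,0,0,0,0,0,0.3,20,0,0,0,0,0,0.15,20,0,0,0,0,0,0,20,0,0,0,0,0,0,20],
)

```text
t: 6.1
eef_pos: [0.4922, -0.0106, 0.0755]
eef_rot: [-0.109, 3.14, 0.0]
ft_force: [-3.2, -0.5, 9.3]
gripper_width: 0.0266
grasp_force: 25.0
```

drive_tool(
  moves=[0,0,0,0,0,0,40,0,0,0,0,0,0,60,0,0,0,0,0,0,80,0,0,0,0,0,0,100,0,0,0,0,0,0,100,0,0,0,0,0,0,100,0,0,0,0,0,0,100,0,0,0,0,0,0,100,0,0,0,0,0,0,100],
)

```text
t: 6.85
eef_pos: [0.4923, -0.0107, 0.0751]
eef_rot: [0.109, -3.14, -0.0]
ft_force: [-0.1, -0.1, 0.1]
gripper_width: 0.0812
grasp_force: 0.0
```

```bash
python3 - <<'E'
from h import *
b=grab('side','s4.png',(250,150,350,290),4); cv2.imwrite('side_4.png',b)
go(.492,-.0107,.074,4)
print('dish',[fit(b,'side',.4525,.2634,.018,i,o) for i,o in((.028,.030),(.028,.031))])
E
```

```text
tcp [ 0.4923 -0.0107  0.0751] t 6.9 toolY 94.0 q6 -1.8 tilt [ 1.e-04 -1.e-04  1.e+00]
 shift cm (now) [ 0.03 -0.    0.11]  rz 1.57
 shift cm (after turn) [-0.   -0.03  0.11] grip [0.085 0.   ] ft [-0.9  0.1  0. ]
dish [(0.4461, 0.2712, np.float64(2.0)), (0.4492, 0.2681, np.float64(2.5))]
```

View pics/s4.png

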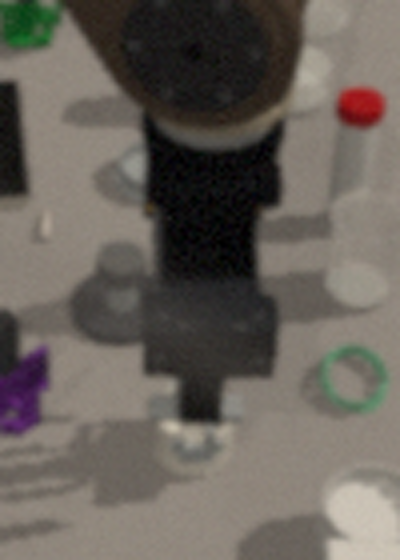

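The tongs stand upright, clamped on the cup at (197,430). I'll turn a quarter turn in place and pinch the neck.

drive_tool(
  moves=[0,0,0.112,0,0,0,100,0,0,0.112,0,0,0,100,0,0,0.112,0,0,0,100,0,0,0.112,0,0,0,100,0,0,0.112,0,0,0,100,0,0,0.112,0,0,0,100,0,0,0.112,0,0,0,100,0,0,0.112,0,0,0,100,0,0,0.112,0,0,0,100,0,0,0.112,0,0,0,100,0,0,0.112,0,0,0,100,0,0,0.112,0,0,0,100,0,0,0.112,0,0,0,100,0,0,0.112,0,0,0,100,0,0,0,0,0,0,100,0,0,0,0,0,0,100],
)

```text
t: 8.23
eef_pos: [0.4923, -0.0107, 0.0751]
eef_rot: [-2.136, -2.304, -0.0]
ft_force: [-0.4, 0.2, -0.4]
gripper_width: 0.0948
grasp_force: 0.0
```

drive_tool(
  moves=[0,0,0,0,0,0,50,0,0,0,0,0,0,40,0,0,0,0,0,0,30,0,0,0,0,0,0,25,0,0,0,0,0,0,20,0,0,0,0,0,0,15,0,0,0,0,0,0,8,0,0,0,0,0,0,5,0,0,0,0,0,0,5,0,0,0,0,0,0,5,0,0,0,0,0,0,5,0,0,0,0,0,0,5],
  force=30,
)

```text
t: 9.23
eef_pos: [0.4923, -0.0107, 0.0751]
eef_rot: [-2.14, -2.3, -0.0]
ft_force: [-0.3, 0.4, 0.9]
gripper_width: 0.0203
grasp_force: 0.0
```

drive_tool(
  moves=[0,0,0,0,0,0,5,0,0,0,0,0,0,5,0,0,0,0,0,0,5,0,0,0,0,0,0,5],
)

```text
t: 9.57
eef_pos: [0.4923, -0.0107, 0.0751]
eef_rot: [-2.14, -2.3, -0.0]
ft_force: [0.4, -0.2, -1.0]
gripper_width: 0.0161
grasp_force: 30.0
```

```bash
python3 - <<'E'
from h import *
go(.4525,.2634,.17,4)
E
```

```text
tcp [ 0.4923 -0.0107  0.0751] t 9.57 toolY 4.1 q6 -0.23 tilt [-1.e-04 -0.e+00  1.e+00]
 shift cm (now) [27.62 -1.99 -9.49]  rz 0.002
 shift cm (after turn) [27.62 -2.05 -9.49] grip [1.6e-02 3.0e+01] ft [ 0.4 -0.2 -1. ]
```

drive_tool(
  moves=[0,0,0,0,0,-0.5,5,0,0,0,0,0,-1,5,0,0,0,0,0,-2,5,0,0,0,0,0,-2,5,0,0,0,0,0,-2,5,0,0,0,2.5,-0.18,0,5,0,0,0,2.5,-0.18,0,5,0,0,0,2.5,-0.18,0,5,0,0,0,2.5,-0.18,0,5,0,0,0,2.5,-0.18,0,5,0,0,0,2.5,-0.18,0,5,0,0,0,2.5,-0.18,0,5,0,0,0,2.5,-0.18,0,5,0,0,0,2.5,-0.18,0,5,0,0,0,2.5,-0.18,0,5,0,0,0,2.62,-0.2,0,5,0,0,0,0,0,0,5],
)

```text
t: 10.98
eef_pos: [0.4518, 0.2667, 0.151]
eef_rot: [-2.137, -2.302, -0.002]
ft_force: [0.8, 0.2, -1.7]
gripper_width: 0.0161
grasp_force: 30.0
```

drive_tool(
  moves=[0,0,0,0,0,1,5,0,0,0,0,0,1,5,0,0,0,0,0,1,5,0,0,0,0,0,0.5,5,0,0,0,0,0,0,5,0,0,0,0,0,0,5],
)

```text
t: 11.48
eef_pos: [0.4525, 0.2628, 0.1147]
eef_rot: [-2.141, -2.299, 0.001]
ft_force: [0.1, -0.1, -2.1]
gripper_width: 0.0159
grasp_force: 30.0
```

```bash
python3 - <<'E'
from h import *
b=grab('side','s5.png',(240,110,350,260),4); a=grab('top','t5.png',(170,160,270,260),4); cv2.imwrite('top_5.png',a)
o=np.zeros((600,840,3),np.uint8);o[:600,:440]=cv2.imread('pics/s5.png');o[:400,440:]=cv2.imread('pics/t5.png');cv2.imwrite('pics/st5.png',o[:,:800])
go(.4525,.2634,.085,4)
cv2.imwrite('side_5.png',b)
s=sense()['eef_pos']; print((w2p('side',[[s[0],s[1],.044],[.4525,.2634,.018],[.4525+.034,.2634,.0],[.4525-.034,.2634,0]])-[240,110])*4)
print('Lnow',fit(b,'side',s[0],s[1],s[2]-.0751,.0225,.025), 'dish',fit(b,'side',.4525,.2634,.018,.028,.030), fit(b,'side',.4525,.2634,.018,.028,.034))
E
```

```text
tcp [0.4527 0.2632 0.1153] t 11.58 toolY 4.1 q6 0.33 tilt [-2.e-04 -3.e-04  1.e+00]
 shift cm (now) [ 0.03 -0.02  3.03]  rz 0.002
 shift cm (after turn) [ 0.03 -0.02  3.03] grip [1.6e-02 3.0e+01] ft [ 0.2 -1.  -2.8]
[[201.72304131 286.17256234]
 [200.60703547 313.29951716]
 [244.30005656 334.45661475]
 [155.92325412 329.07899532]]
Lnow (np.float64(0.4509), np.float64(0.2744), np.float64(4.5)) dish (0.4589, 0.2601, np.float64(2.7)) (0.466, 0.2519, np.float64(3.6))
```

View pics/st5.png

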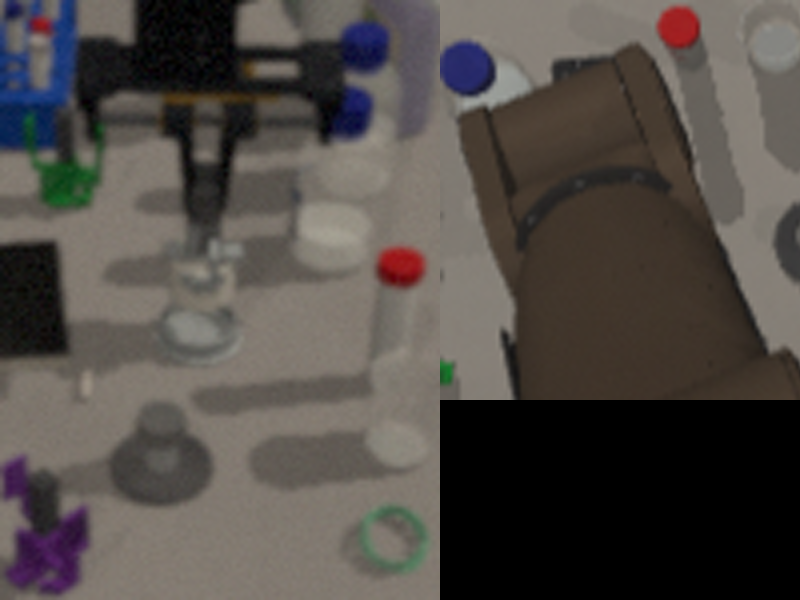

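The side crop shows the cup hanging over the dish: cup centre x≈203, dish centre x≈200, within the clearance. I'll lower it.

drive_tool(
  moves=[0,0,0,0,0,0.8,5,0,0,0,0,0,0.8,5,0,0,0,0,0,0.6,5,0,0,0,0,0,0.5,5,0,0,0,0,0,0.4,5,0,0,0,0,0,0.2,5,0,0,0,0,0,0,5,0,0,0,0,0,0,5],
)

```text
t: 12.25
eef_pos: [0.4525, 0.2634, 0.0821]
eef_rot: [-2.14, -2.3, -0.0]
ft_force: [0.6, 0.6, -3.3]
gripper_width: 0.0159
grasp_force: 30.0
```

drive_tool(
  moves=[0,0,0,0,0,0.1,5,0,0,0,0,0,0.1,5,0,0,0,0,0,0,5],
)

```text
t: 12.5
eef_pos: [0.4527, 0.2635, 0.0811]
eef_rot: [2.14, 2.3, 0.002]
ft_force: [-1.6, -0.9, 7.5]
gripper_width: 0.0159
grasp_force: 30.0
```

Seated at the expected height (.0811). I'll release, turn back, then squeeze to open.

drive_tool(
  moves=[0,0,0,0,0,0,40,0,0,0,0,0,0,70,0,0,0,0,0,0,100,0,0,0,0,0,0,100,0,0,0,0,0,0,100,0,0,0,0,0,0,100,0,0,0,0,0,0,100,0,0,0,0,0,0,100,0,0,0,0,0,0,100,0,0,0,0,0,0,100],
)

```text
t: 13.33
eef_pos: [0.4524, 0.2634, 0.0801]
eef_rot: [-2.14, -2.3, -0.0]
ft_force: [0.4, -0.1, 0.2]
gripper_width: 0.0772
grasp_force: 0.0
```

drive_tool(
  moves=[0,0,-0.112,0,0,0,100,0,0,-0.112,0,0,0,100,0,0,-0.112,0,0,0,100,0,0,-0.112,0,0,0,100,0,0,-0.112,0,0,0,100,0,0,-0.112,0,0,0,100,0,0,-0.112,0,0,0,100,0,0,-0.112,0,0,0,100,0,0,-0.112,0,0,0,100,0,0,-0.112,0,0,0,100,0,0,-0.112,0,0,0,100,0,0,-0.112,0,0,0,100,0,0,-0.112,0,0,0,100,0,0,-0.112,0,0,0,100,0,0,0,0,0,0,60,0,0,0,0,0,0,60,0,0,0,0,0,0,60,0,0,0,0,0,0,60],
)

```text
t: 14.83
eef_pos: [0.4524, 0.2634, 0.0801]
eef_rot: [-0.105, 3.14, 0.0]
ft_force: [0.5, 0.0, -0.0]
gripper_width: 0.0739
grasp_force: 0.0
```

drive_tool(
  moves=[0,0,0,0,0,0,40,0,0,0,0,0,0,30,0,0,0,0,0,0,20,0,0,0,0,0,0,20,0,0,0,0,0,0,20,0,0,0,0,0,0,20,0,0,0,0,0,0,20,0,0,0,0,0,0,20,0,0,0,0,0,0,20,0,0,0,0,0,0,20],
  force=25,
)

```text
t: 15.67
eef_pos: [0.4525, 0.2631, 0.0805]
eef_rot: [-0.109, 3.139, -0.0]
ft_force: [-0.2, -2.2, 6.4]
gripper_width: 0.0264
grasp_force: 25.0
```

drive_tool(
  moves=[0,0,0,0,0,-0.3,20,0,0,0,0,0,-0.7,20,0,0,0,0,0,-1.5,20,0,0,0,0,0,-2,20,0,0,0,0,0,-2,20,0,0,0,0,0,-2.5,20,0,0,0,0,0,-2,20,0,0,0,0.06,-2.5,0,20,0,0,0,0.06,-2.5,0,20,0,0,0,0.06,-2.5,0,20,0,0,0,0.06,-2.5,0,20,0,0,0,0.06,-2.5,0,20,0,0,0,0.06,-2.5,0,20,0,0,0,0.06,-2.5,0,20,0,0,0,0.06,-2.5,0,20,0,0,0,0.06,-2.5,0,20,0,0,0,0.06,-2.5,0,20,0,0,0,0,0,0,20],
)

```text
t: 17.17
eef_pos: [0.464, 0.0106, 0.1906]
eef_rot: [-0.105, 3.139, -0.001]
ft_force: [-0.7, -0.8, -1.2]
gripper_width: 0.0264
grasp_force: 25.0
```

```bash
cat > look.py <<'E'
from h import *
import sys
k=sys.argv[1]
im={n:imaging.grab_frame(n)[:,:,::-1].copy() for n in('top','side')}
for n in im: cv2.imwrite(f'{n}_{k}.png',im[n])
for nm,x,y,z,ri,ro in [('L dish',.4525,.2634,.044,.0225,.025),('M dish',.4525,.2634,.058,.0175,.02),('S dish',.4525,.2634,.072,.0125,.015),('S',.483,-.147,.038,.0125,.015),('M',.478,-.260,.038,.0175,.020)]:
    for n in im:
        dx,dy=(.0038,0) if n=='top' else (0,-.002)
        X=fit(im[n],n,x+dx,y+dy,z,ri,ro); print(nm,n,np.round([X[0]-dx,X[1]-dy],4),X[2])
o=np.zeros((480,800,3),np.uint8)
o[:240]=cv2.resize(im['top'][175:235,190:390],None,fx=4,fy=4,interpolation=cv2.INTER_CUBIC)
s=cv2.resize(im['side'][170:370,220:360],None,fx=1.2,fy=1.2); o[240:,:168]=s[:240]
s=cv2.resize(im['side'],None,fx=.57,fy=.57); o[240:,168:168+319]=s[:240,:319]
s=cv2.resize(im['side'][170:230,260:340],None,fx=3.9,fy=3.9,interpolation=cv2.INTER_CUBIC); o[240:474,487:799]=s[:,:312]
cv2.imwrite(f'pics/look{k}.png',o)
E
python3 look.py 6; python3 -c "
from h import *
go(.477,-.2597,.1,94)"
```

```text
L dish top [0.4518 0.2668] 13.8
L dish side [0.4439 0.2694] 0.9
M dish top [0.4458 0.2604] 11.7
M dish side [0.4468 0.2675] 1.9
S dish top [0.445  0.2541] 10.7
S dish side [0.4425 0.2518] 1.7
S top [ 0.4804 -0.1467] 15.8
S side [ 0.4807 -0.1473] 20.2
M top [ 0.4765 -0.2597] 19.9
M side [ 0.4768 -0.2593] 28.6
tcp [0.4637 0.013  0.1904] t 17.27 toolY 93.8 q6 -1.75 tilt [ 2.e-04 -2.e-04  1.e+00]
 shift cm (now) [  0.5  -27.3    9.04]  rz -0.003
 shift cm (after turn) [  0.58 -27.3    9.04] grip [ 0.026 25.   ] ft [-0.6  1.2 -0.8]Traceback (most recent call last):
  File "look.py", line 13, in <module>
    s=cv2.resize(im['side'],None,fx=.57,fy=.57); o[240:,168:168+319]=s[:240,:319]
                                                 ~^^^^^^^^^^^^^^^^^^
ValueError: could not broadcast input array from shape (239,319,3) into shape (240,319,3)
```

```bash
sed -i 's/fx=.57,fy=.57/dsize=(319,240)/' look.py; python3 - <<'E'
from h import *
for f in('top_raw.png','top_6.png'):
    im=cv2.imread(f)
    print(f,'dish',[fit(im,'top',.456,.2634,.018,a,b,1,w) for a,b,w in((.028,.030,.008),(.028,.032,.008),(.03,.034,.008))])
im=cv2.imread('top_6.png')
print('L',[fit(im,'top',.456,.2634,.044,a,b,1,w) for a,b,w in((.0225,.025,.008),(.022,.025,.012),(.0225,.025,.006))])
for n,p in (('side',(220,140,330,230)),('top',(180,190,260,250))):
    i=cv2.imread(n+'_6.png')[p[1]:p[3],p[0]:p[2]]; cv2.imwrite('pics/c_%s6.png'%n,cv2.resize(i,None,fx=5,fy=5,interpolation=cv2.INTER_CUBIC))
A=cv2.imread('pics/c_top6.png');B=cv2.imread('pics/c_side6.png')[:,150:];o=np.zeros((450,800,3),np.uint8);o[:300,:400]=A;o[:450,400:800]=B[:,:400];cv2.imwrite('pics/c6.png',o)
E
```

```text
top_raw.png dish [(0.4562, 0.2634, np.float64(6.1)), (0.4572, 0.2636, np.float64(5.7)), (0.4605, 0.2644, np.float64(3.1))]
top_6.png dish [(0.4658, 0.2726, np.float64(5.5)), (0.4668, 0.2732, np.float64(6.8)), (0.4655, 0.2599, np.float64(2.4))]
L [(0.4557, 0.2667, np.float64(13.8)), (0.4557, 0.2667, np.float64(14.3)), (0.4556, 0.2668, np.float64(13.8))]
```

View pics/c6.png

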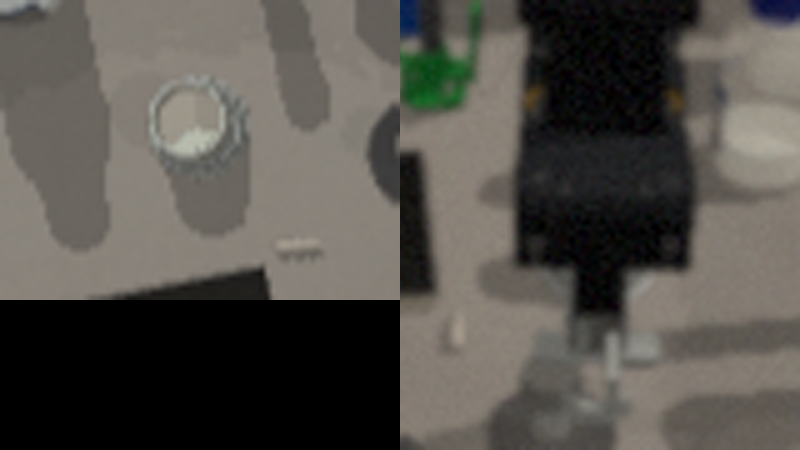

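The top crop shows the large cup seated inside the dish at (190,118), and the side crop shows the open tongs clear of the post. On to the medium cup.

drive_tool(
  moves=[0,0,0,0.05,-2.5,0,20,0,0,0,0.05,-2.5,0,20,0,0,0,0.05,-2.5,0,20,0,0,0,0.05,-2.5,0,20,0,0,0,0.05,-2.5,0,20,0,0,0,0.05,-2.5,0,20,0,0,0,0.05,-2.5,0,20,0,0,0,0.05,-2.5,0,20,0,0,0,0.05,-2.5,0,20,0,0,0,0.05,-2.5,0,20,0,0,0,0.05,-2.3,0,20,0,0,0,0,0,0,20,0,0,0,0,0,2,20,0,0,0,0,0,2,20,0,0,0,0,0,2,20,0,0,0,0,0,2,20,0,0,0,0,0,1,20,0,0,0,0,0,0,20,0,0,0,0,0,0,20],
)

```text
t: 18.85
eef_pos: [0.4775, -0.2585, 0.1004]
eef_rot: [0.11, -3.139, -0.001]
ft_force: [0.2, -0.4, -0.4]
gripper_width: 0.0266
grasp_force: 25.0
```

```bash
python3 look.py 7; python3 -c "
from h import *
go(.4767,-.2595,.075,94)"
```

```text
L dish top [0.4521 0.2668] 15.6
L dish side [0.4612 0.2537] 0.6
M dish top [0.4461 0.2604] 11.8
M dish side [0.4462 0.2751] 0.8
S dish top [0.445  0.2541] 11.7
S dish side [0.4525 0.2611] 0.8
S top [ 0.4826 -0.1417] 0.3
S side [ 0.4767 -0.151 ] 0.9
M top [ 0.4896 -0.2656] 0.7
M side [ 0.4773 -0.2581] 9.0
tcp [ 0.4777 -0.2591  0.1012] t 18.95 toolY 94.0 q6 -2.26 tilt [1.2e-03 8.0e-04 1.0e+00]
 shift cm (now) [ 0.11 -0.03  2.62]  rz -0.0
 shift cm (after turn) [ 0.11 -0.03  2.62] grip [ 0.026 25.   ] ft [ 0.  -0.3 -0.9]Traceback (most recent call last):
  File "look.py", line 13, in <module>
    s=cv2.resize(im['side'],None,dsize=(319,240)); o[240:,168:168+319]=s[:240,:319]
cv2.error: OpenCV(4.12.0) :-1: error: (-5:Bad argument) in function 'resize'
> Overload resolution failed:
>  - argument for resize() given by name ('dsize') and position (2)
>  - argument for resize() given by name ('dsize') and position (2)
```

drive_tool(
  moves=[0,0,0,0.1,0,0.8,20,0,0,0,0,0,0.8,20,0,0,0,0,0,0.6,20,0,0,0,0,0,0.3,20,0,0,0,0,0,0.1,20,0,0,0,0,0,0,20,0,0,0,0,0,0,20],
)

```text
t: 19.53
eef_pos: [0.4761, -0.2592, 0.0745]
eef_rot: [-0.109, 3.14, 0.0]
ft_force: [-1.6, 1.0, 8.4]
gripper_width: 0.0266
grasp_force: 25.0
```

drive_tool(
  moves=[0,0,0,0,0,0,35,0,0,0,0,0,0,45,0,0,0,0,0,0,55,0,0,0,0,0,0,65,0,0,0,0,0,0,80,0,0,0,0,0,0,100,0,0,0,0,0,0,100,0,0,0,0,0,0,100,0,0,0,0,0,0,100,0,0,0,0,0,0,100],
)

```text
t: 20.37
eef_pos: [0.4761, -0.2592, 0.0741]
eef_rot: [0.109, -3.14, -0.0]
ft_force: [-0.5, -0.5, -0.6]
gripper_width: 0.0876
grasp_force: 0.0
```

drive_tool(
  moves=[0,0,0.112,0,0,0,100,0,0,0.112,0,0,0,100,0,0,0.112,0,0,0,100,0,0,0.112,0,0,0,100,0,0,0.112,0,0,0,100,0,0,0.112,0,0,0,100,0,0,0.112,0,0,0,100,0,0,0.112,0,0,0,100,0,0,0.112,0,0,0,100,0,0,0.112,0,0,0,100,0,0,0.112,0,0,0,100,0,0,0.112,0,0,0,100,0,0,0.112,0,0,0,100,0,0,0.112,0,0,0,100,0,0,0,0,0,0,50,0,0,0,0,0,0,30],
)

```text
t: 21.7
eef_pos: [0.4761, -0.2592, 0.0741]
eef_rot: [-2.136, -2.304, -0.0]
ft_force: [0.6, -1.1, 0.2]
gripper_width: 0.0869
grasp_force: 0.0
```

drive_tool(
  moves=[0,0,0,0,0,0,20,0,0,0,0,0,0,20,0,0,0,0,0,0,15,0,0,0,0,0,0,15,0,0,0,0,0,0,15,0,0,0,0,0,0,15,0,0,0,0,0,0,15,0,0,0,0,0,0,15,0,0,0,0,0,0,5,0,0,0,0,0,0,5,0,0,0,0,0,0,5,0,0,0,0,0,0,5,0,0,0,0,0,0,5],
  force=30,
)

```text
t: 22.78
eef_pos: [0.4761, -0.2592, 0.0741]
eef_rot: [-2.14, -2.3, -0.0]
ft_force: [-0.4, -0.0, -0.8]
gripper_width: 0.0163
grasp_force: 30.0
```

```bash
sed -i 's/,None,dsize=(319,240)/,(319,240)/' look.py; python3 -c "
from h import *
go(.4522,.265,.15,4)"
```

```text
tcp [ 0.4761 -0.2592  0.0741] t 22.78 toolY 4.1 q6 -0.69 tilt [-1.e-04 -1.e-04  1.e+00]
 shift cm (now) [52.46  1.38 -7.59]  rz 0.002
 shift cm (after turn) [52.46  1.27 -7.59] grip [1.6000e-02 2.9998e+01] ft [-0.4 -0.  -0.8]
```

drive_tool(
  moves=[0,0,0,0,0,-0.5,5,0,0,0,0,0,-1,5,0,0,0,0,0,-2,5,0,0,0,0,0,-2,5,0,0,0,0,0,-2.1,5,0,0,0,2.5,0.07,0,5,0,0,0,2.5,0.07,0,5,0,0,0,2.5,0.07,0,5,0,0,0,2.5,0.07,0,5,0,0,0,2.5,0.07,0,5,0,0,0,2.5,0.07,0,5,0,0,0,2.5,0.07,0,5,0,0,0,2.5,0.07,0,5,0,0,0,2.5,0.07,0,5,0,0,0,2.5,0.07,0,5],
)

```text
t: 24.03
eef_pos: [0.465, -0.0082, 0.151]
eef_rot: [2.14, 2.299, 0.001]
ft_force: [0.4, -0.5, -1.9]
gripper_width: 0.0157
grasp_force: 30.0
```

drive_tool(
  moves=[0,0,0,2.5,0.06,0,5,0,0,0,2.5,0.06,0,5,0,0,0,2.5,0.06,0,5,0,0,0,2.5,0.06,0,5,0,0,0,2.5,0.06,0,5,0,0,0,2.5,0.06,0,5,0,0,0,2.5,0.06,0,5,0,0,0,2.5,0.06,0,5,0,0,0,2.5,0.06,0,5,0,0,0,2.5,0.06,0,5,0,0,0,2.4,0,0,5,0,0,0,0,0,0,5,0,0,0,0,0,0,5],
)

```text
t: 25.12
eef_pos: [0.4511, 0.2652, 0.1507]
eef_rot: [2.137, 2.302, 0.001]
ft_force: [0.2, 0.4, -1.6]
gripper_width: 0.0157
grasp_force: 30.0
```

```bash
python3 look.py 8; python3 -c "
from h import *
go(.4522,.265,.095,4)"
```

```text
L dish top [0.4405 0.2702] 1.3
L dish side [0.4522 0.2619] 9.3
M dish top [0.4435 0.2705] 1.5
M dish side [0.4499 0.2472] 3.7
S dish top [0.4465 0.2631] 1.6
S dish side [0.4545 0.2762] 4.1
S top [ 0.4804 -0.1467] 15.2
S side [ 0.4807 -0.1473] 18.8
M top [ 0.4896 -0.2514] 3.0
M side [ 0.4637 -0.269 ] 2.8
tcp [0.4513 0.2639 0.1505] t 25.22 toolY 4.1 q6 0.33 tilt [ 1.e-04 -1.e-04  1.e+00]
 shift cm (now) [0.1  0.1  5.55]  rz 0.002
 shift cm (after turn) [0.1  0.1  5.55] grip [1.6000e-02 2.9998e+01] ft [ 0.6 -0.7 -1.9]
```

View pics/look8.png

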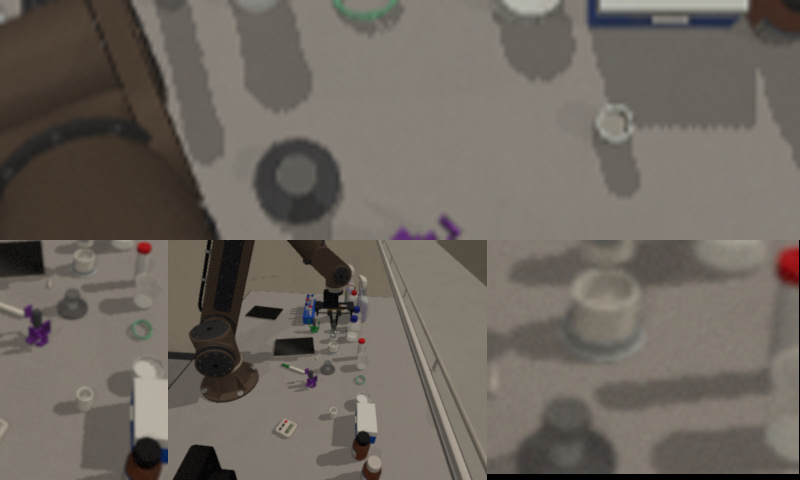

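The large cup sits upright in the dish (bottom-right crop, (605,300)), and the medium cup is held above it. I'll lower in steps and check the force.

drive_tool(
  moves=[0,0,0,0.05,0.1,1,5,0,0,0,0,0,1,5,0,0,0,0,0,0.8,5,0,0,0,0,0,0.5,5,0,0,0,0,0,0.4,5,0,0,0,0,0,0.3,5,0,0,0,0,0,0,5],
)

```text
t: 25.8
eef_pos: [0.4522, 0.2648, 0.1095]
eef_rot: [-2.14, -2.3, 0.001]
ft_force: [-0.6, 0.7, -2.0]
gripper_width: 0.0157
grasp_force: 30.0
```

drive_tool(
  moves=[0,0,0,0,0,0.5,5,0,0,0,0,0,0.4,5,0,0,0,0,0,0.3,5,0,0,0,0,0,0.2,5,0,0,0,0,0,0.1,5,0,0,0,0,0,0.1,5,0,0,0,0,0,0,5],
)

```text
t: 26.38
eef_pos: [0.4524, 0.2649, 0.0941]
eef_rot: [-2.14, -2.3, -0.0]
ft_force: [-1.0, 0.4, -2.2]
gripper_width: 0.0159
grasp_force: 30.0
```

drive_tool(
  moves=[0,0,0,0,0,0.1,5,0,0,0,0,0,0.1,5,0,0,0,0,0,0,5],
)

```text
t: 26.63
eef_pos: [0.4526, 0.2651, 0.0939]
eef_rot: [2.14, 2.3, 0.002]
ft_force: [-4.7, -2.3, 20.2]
gripper_width: 0.0158
grasp_force: 30.0
```

Seated. I'll release, turn and squeeze.

drive_tool(
  moves=[0,0,0,0,0,-0.15,5,0,0,0,0,0,0,30,0,0,0,0,0,0,60,0,0,0,0,0,0,80,0,0,0,0,0,0,100,0,0,0,0,0,0,100,0,0,0,0,0,0,100,0,0,0,0,0,0,100,0,0,0,0,0,0,100,0,0,0,0,0,0,100,0,0,0,0,0,0,100,0,0,0,0,0,0,100],
)

```text
t: 27.63
eef_pos: [0.4524, 0.2649, 0.0936]
eef_rot: [-2.14, -2.3, -0.0]
ft_force: [0.3, -0.2, -0.5]
gripper_width: 0.0842
grasp_force: 0.0
```

drive_tool(
  moves=[0,0,-0.112,0,0,0,100,0,0,-0.112,0,0,0,100,0,0,-0.112,0,0,0,100,0,0,-0.112,0,0,0,100,0,0,-0.112,0,0,0,100,0,0,-0.112,0,0,0,100,0,0,-0.112,0,0,0,100,0,0,-0.112,0,0,0,100,0,0,-0.112,0,0,0,100,0,0,-0.112,0,0,0,100,0,0,-0.112,0,0,0,100,0,0,-0.112,0,0,0,100,0,0,-0.112,0,0,0,100,0,0,-0.112,0,0,0,100,0,0,0,0,0,0,70,0,0,0,0,0,0,60,0,0,0,0,0,0,60,0,0,0,0,0,0,50],
)

```text
t: 29.13
eef_pos: [0.4523, 0.2649, 0.0936]
eef_rot: [0.105, -3.14, -0.0]
ft_force: [-0.4, 0.3, -0.1]
gripper_width: 0.0739
grasp_force: 0.0
```

drive_tool(
  moves=[0,0,0,0,0,0,40,0,0,0,0,0,0,30,0,0,0,0,0,0,20,0,0,0,0,0,0,20,0,0,0,0,0,0,20,0,0,0,0,0,0,20,0,0,0,0,0,0,20,0,0,0,0,0,0,20,0,0,0,0,0,0,20,0,0,0,0,0,0,20],
  force=25,
)

```text
t: 29.97
eef_pos: [0.4525, 0.2651, 0.0941]
eef_rot: [-0.109, 3.139, 0.001]
ft_force: [-1.6, 0.7, 7.3]
gripper_width: 0.0264
grasp_force: 25.0
```

drive_tool(
  moves=[0,0,0,0,0,-0.3,20,0,0,0,0,0,-0.7,20,0,0,0,0,0,-1.5,20,0,0,0,0,0,-2,20,0,0,0,0,0,-2,20,0,0,0,0,0,-2.5,20,0,0,0,0.05,-2.5,0,20,0,0,0,0.05,-2.5,0,20,0,0,0,0.05,-2.5,0,20,0,0,0,0.05,-2.5,0,20,0,0,0,0.05,-2.5,0,20,0,0,0,0.05,-2.5,0,20,0,0,0,0.05,-2.5,0,20,0,0,0,0.05,-2.5,0,20,0,0,0,0.05,-2.5,0,20,0,0,0,0.05,-2.5,0,20,0,0,0,0,0,0,20],
)

```text
t: 31.38
eef_pos: [0.4649, 0.0122, 0.1839]
eef_rot: [-0.105, 3.14, -0.001]
ft_force: [0.9, 0.9, -1.4]
gripper_width: 0.0263
grasp_force: 25.0
```

```bash
python3 look.py 9; python3 -c "
from h import *
go(.4807,-.147,.1,94)"
```

```text
L dish top [0.4499 0.2657] 11.0
L dish side [0.4548 0.2762] 1.7
M dish top [0.4529 0.2679] 15.0
M dish side [0.4603 0.2496] 1.4
S dish top [0.4469 0.2619] 9.3
S dish side [0.4551 0.269 ] 1.2
S top [ 0.4804 -0.1467] 15.9
S side [ 0.4807 -0.1473] 20.5
M top [ 0.4897 -0.2514] 3.0
M side [ 0.4633 -0.2648] 2.9
tcp [0.4646 0.0146 0.1839] t 31.48 toolY 93.8 q6 -1.75 tilt [ 0.e+00 -2.e-04  1.e+00]
 shift cm (now) [ -0.52 -16.23   8.38]  rz -0.003
 shift cm (after turn) [ -0.48 -16.23   8.38] grip [ 0.026 25.   ] ft [ 0.5 -0.  -0.6]
```

drive_tool(
  moves=[0,0,0,-0.1,-2.3,0,20,0,0,0,-0.1,-2.3,0,20,0,0,0,-0.1,-2.3,0,20,0,0,0,-0.1,-2.3,0,20,0,0,0,-0.05,-2.3,0,20,0,0,0,-0.05,-2.3,0,20,0,0,0,0,-2.43,0,20,0,0,0,0,0,0,20,0,0,0,0,0,2,20,0,0,0,0,0,2,20,0,0,0,0,0,2,20,0,0,0,0,0,1.5,20,0,0,0,0,0,0.8,20,0,0,0,0,0,0,20,0,0,0,0,0,0,20],
)

```text
t: 32.73
eef_pos: [0.4811, -0.1457, 0.1009]
eef_rot: [0.11, -3.139, -0.0]
ft_force: [0.5, -1.0, -0.4]
gripper_width: 0.0264
grasp_force: 25.0
```

```bash
python3 look.py 10 | egrep 'S (top|side)|M dish|L dish'; python3 -c "
from h import *
go(.4806,-.147,.0745,94)"
```

```text
L dish top [0.4499 0.2657] 12.3
L dish side [0.4684 0.2655] 0.9
M dish top [0.4529 0.2682] 16.7
M dish side [0.4638 0.2564] 1.1
S top [ 0.4992 -0.1363] 1.5
S side [ 0.4815 -0.1473] 12.4
tcp [ 0.4814 -0.1462  0.1015] t 32.83 toolY 94.0 q6 -2.07 tilt [1.2e-03 5.0e-04 1.0e+00]
 shift cm (now) [ 0.08 -0.07  2.7 ]  rz -0.0
 shift cm (after turn) [ 0.08 -0.07  2.7 ] grip [ 0.027 25.   ] ft [-0.1 -0.9 -0.1]
```

drive_tool(
  moves=[0,0,0,0.05,-0.05,0.8,20,0,0,0,0,0,0.8,20,0,0,0,0,0,0.6,20,0,0,0,0,0,0.3,20,0,0,0,0,0,0.15,20,0,0,0,0,0,0,20,0,0,0,0,0,0,20],
)

```text
t: 33.42
eef_pos: [0.4804, -0.147, 0.0742]
eef_rot: [0.109, -3.14, -0.0]
ft_force: [-0.5, 0.3, 2.3]
gripper_width: 0.0262
grasp_force: 25.0
```

drive_tool(
  moves=[0,0,0,0,0,0.05,30,0,0,0,0,0,0,40,0,0,0,0,0,0,50,0,0,0,0,0,0,60,0,0,0,0,0,0,70,0,0,0,0,0,0,85,0,0,0,0,0,0,100,0,0,0,0,0,0,100,0,0,0,0,0,0,100,0,0,0,0,0,0,100,0,0,0,0,0,0,100],
)

```text
t: 34.33
eef_pos: [0.4804, -0.1469, 0.0735]
eef_rot: [-0.109, 3.14, 0.0]
ft_force: [0.8, -1.0, 0.1]
gripper_width: 0.0897
grasp_force: 0.0
```

drive_tool(
  moves=[0,0,0.112,0,0,0,100,0,0,0.112,0,0,0,100,0,0,0.112,0,0,0,100,0,0,0.112,0,0,0,100,0,0,0.112,0,0,0,100,0,0,0.112,0,0,0,100,0,0,0.112,0,0,0,100,0,0,0.112,0,0,0,100,0,0,0.112,0,0,0,100,0,0,0.112,0,0,0,100,0,0,0.112,0,0,0,100,0,0,0.112,0,0,0,100,0,0,0.112,0,0,0,100,0,0,0.112,0,0,0,100,0,0,0,0,0,0,50,0,0,0,0,0,0,30],
)

```text
t: 35.67
eef_pos: [0.4804, -0.1469, 0.0735]
eef_rot: [-2.136, -2.304, -0.0]
ft_force: [-0.0, -0.3, -0.8]
gripper_width: 0.0865
grasp_force: 0.0
```

drive_tool(
  moves=[0,0,0,0,0,0,20,0,0,0,0,0,0,20,0,0,0,0,0,0,15,0,0,0,0,0,0,15,0,0,0,0,0,0,15,0,0,0,0,0,0,15,0,0,0,0,0,0,15,0,0,0,0,0,0,15,0,0,0,0,0,0,5,0,0,0,0,0,0,5,0,0,0,0,0,0,5,0,0,0,0,0,0,5,0,0,0,0,0,0,5],
  force=30,
)

```text
t: 36.75
eef_pos: [0.4805, -0.147, 0.0736]
eef_rot: [2.14, 2.3, 0.0]
ft_force: [0.4, -0.2, -0.4]
gripper_width: 0.0155
grasp_force: 30.0
```

```bash
python3 look.py 11 | egrep 'S (top|side)|M dish|L dish'; python3 -c "
from h import *
go(.4526,.2655,.16,4)"
```

```text
L dish top [0.4499 0.2657] 12.4
L dish side [0.4622 0.2705] 1.2
M dish top [0.4529 0.2682] 16.7
M dish side [0.4582 0.2507] 1.6
S top [ 0.4803 -0.1443] 1.4
S side [ 0.4965 -0.1595] 9.8
tcp [ 0.4805 -0.147   0.0736] t 36.85 toolY 4.1 q6 -0.5 tilt [ 0.e+00 -2.e-04  1.e+00]
 shift cm (now) [41.34  0.19 -8.64]  rz 0.002
 shift cm (after turn) [41.34  0.1  -8.64] grip [1.6000e-02 2.9999e+01] ft [ 0.7 -0.1 -0.5]
```

drive_tool(
  moves=[0,0,0,0,0,-0.5,5,0,0,0,0,0,-1,5,0,0,0,0,0,-2,5,0,0,0,0,0,-2.5,5,0,0,0,0,0,-2.6,5,0,0,0,2.5,0,0,5,0,0,0,2.5,0,0,5,0,0,0,2.5,0,0,5,0,0,0,2.5,0,0,5,0,0,0,2.5,0,0,5,0,0,0,2.5,0,0,5,0,0,0,2.5,0,0,5,0,0,0,2.5,0,0,5,0,0,0,2.5,0,0,5],
)

```text
t: 38.02
eef_pos: [0.4638, 0.0787, 0.1605]
eef_rot: [2.14, 2.3, 0.001]
ft_force: [0.2, 0.4, -2.2]
gripper_width: 0.0162
grasp_force: 30.0
```

drive_tool(
  moves=[0,0,0,2.5,0,0,5,0,0,0,2.5,0,0,5,0,0,0,2.5,0,0,5,0,0,0,2.5,0,0,5,0,0,0,2.5,0,0,5,0,0,0,2.5,0,0,5,0,0,0,2.5,0,0,5,0,0,0,1.3,0,0,5,0,0,0,0,0,0,5,0,0,0,0,0,0,5,0,0,0,0,0,0,5],
)

```text
t: 38.93
eef_pos: [0.4506, 0.2642, 0.1598]
eef_rot: [2.14, 2.3, -0.0]
ft_force: [-0.0, -0.5, -1.7]
gripper_width: 0.0156
grasp_force: 30.0
```

```bash
python3 look.py 12; python3 -c "
from h import *
go(.4526,.2655,.1076,4)
a=cv2.imread('side_12.png')
cv2.imwrite('pics/v12.png',cv2.resize(a[110:250,230:370],None,fx=4,fy=4,interpolation=cv2.INTER_CUBIC))"
```

```text
L dish top [0.4378 0.2667] 1.3
L dish side [0.4506 0.2616] 4.7
M dish top [0.4408 0.2718] 1.5
M dish side [0.4536 0.2624] 11.3
S dish top [0.4439 0.2698] 1.6
S dish side [0.4503 0.2472] 4.9
S top [ 0.4841 -0.1522] 1.8
S side [ 0.492  -0.1598] 2.5
M top [ 0.4896 -0.2514] 3.0
M side [ 0.4634 -0.2702] 2.8
tcp [0.4508 0.264  0.1598] t 39.03 toolY 4.1 q6 0.33 tilt [1.e-04 1.e-04 1.e+00]
 shift cm (now) [0.14 0.19 5.22]  rz 0.001
 shift cm (after turn) [0.14 0.19 5.22] grip [1.6000e-02 2.9998e+01] ft [-0.7 -0.1 -1.9]
```

View pics/v12.png

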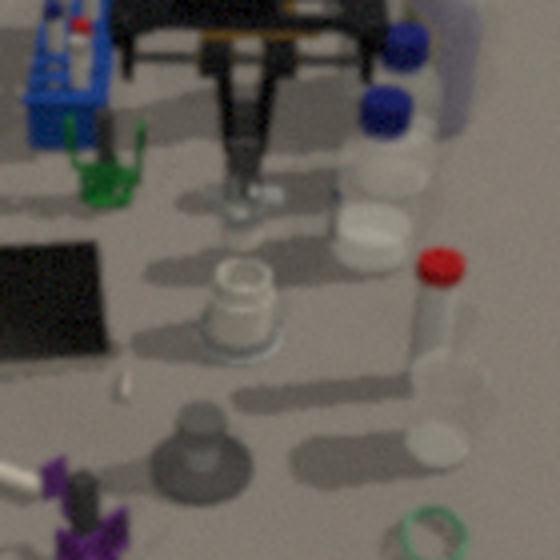

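The medium cup is nested in the large one (rim at (245,272)), and the small cup hangs from the tongs just above it at (240,235), slightly left. I'll shift +x about 2 mm and lower.

drive_tool(
  moves=[0,0,0,0.1,0.22,0.8,5,0,0,0,0,0,0.8,5,0,0,0,0,0,0.6,5,0,0,0,0,0,0.5,5,0,0,0,0,0,0.4,5,0,0,0,0,0,0.3,5,0,0,0,0,0,0.3,5,0,0,0,0,0,0,5],
)

```text
t: 39.7
eef_pos: [0.4527, 0.2661, 0.1221]
eef_rot: [-2.14, -2.3, 0.001]
ft_force: [-0.7, 0.1, -2.0]
gripper_width: 0.0159
grasp_force: 30.0
```

drive_tool(
  moves=[0,0,0,0,0,0.4,5,0,0,0,0,0,0.4,5,0,0,0,0,0,0.3,5,0,0,0,0,0,0.2,5,0,0,0,0,0,0.1,5,0,0,0,0,0,0.1,5,0,0,0,0,0,0,5],
)

```text
t: 40.28
eef_pos: [0.4529, 0.2661, 0.1078]
eef_rot: [2.14, 2.3, 0.0]
ft_force: [0.4, -0.6, -1.4]
gripper_width: 0.0158
grasp_force: 30.0
```

drive_tool(
  moves=[0,0,0,0,0,0.1,5,0,0,0,0,0,0,5],
)

```text
t: 40.45
eef_pos: [0.453, 0.2662, 0.1076]
eef_rot: [2.14, 2.3, 0.001]
ft_force: [-2.6, -2.3, 10.0]
gripper_width: 0.0158
grasp_force: 30.0
```

drive_tool(
  moves=[0,0,0,0,0,0,5,0,0,0,0,0,0,30,0,0,0,0,0,0,60,0,0,0,0,0,0,80,0,0,0,0,0,0,100,0,0,0,0,0,0,100,0,0,0,0,0,0,100,0,0,0,0,0,0,100,0,0,0,0,0,0,100,0,0,0,0,0,0,100,0,0,0,0,0,0,100,0,0,0,0,0,0,100],
)

```text
t: 41.45
eef_pos: [0.4528, 0.2662, 0.1066]
eef_rot: [-2.14, -2.3, -0.0]
ft_force: [-0.1, -0.2, -0.0]
gripper_width: 0.0835
grasp_force: 0.0
```

drive_tool(
  moves=[0,0,-0.112,0,0,0,100,0,0,-0.112,0,0,0,100,0,0,-0.112,0,0,0,100,0,0,-0.112,0,0,0,100,0,0,-0.112,0,0,0,100,0,0,-0.112,0,0,0,100,0,0,-0.112,0,0,0,100,0,0,-0.112,0,0,0,100,0,0,-0.112,0,0,0,100,0,0,-0.112,0,0,0,100,0,0,-0.112,0,0,0,100,0,0,-0.112,0,0,0,100,0,0,-0.112,0,0,0,100,0,0,-0.112,0,0,0,100,0,0,0,0,0,0,80,0,0,0,0,0,0,70,0,0,0,0,0,0,60,0,0,0,0,0,0,50],
)

```text
t: 42.95
eef_pos: [0.4528, 0.2662, 0.1067]
eef_rot: [-0.105, 3.14, 0.0]
ft_force: [0.2, 0.1, -0.3]
gripper_width: 0.074
grasp_force: 0.0
```

drive_tool(
  moves=[0,0,0,0,0,0,40,0,0,0,0,0,0,30,0,0,0,0,0,0,20,0,0,0,0,0,0,20,0,0,0,0,0,0,20,0,0,0,0,0,0,20,0,0,0,0,0,0,20,0,0,0,0,0,0,20,0,0,0,0,0,0,20,0,0,0,0,0,0,20],
  force=25,
)

```text
t: 43.78
eef_pos: [0.453, 0.2661, 0.107]
eef_rot: [-0.109, 3.139, 0.0]
ft_force: [-0.7, -1.6, 6.3]
gripper_width: 0.0267
grasp_force: 25.0
```

drive_tool(
  moves=[0,0,0,0,0,-0.3,20,0,0,0,0,0,-0.7,20,0,0,0,0,0,-1.5,20,0,0,0,0,0,-2,20,0,0,0,0,0,-2,20,0,0,0,0,0,-1.5,20,0,0,0,0,0,0,20],
)

```text
t: 44.37
eef_pos: [0.4537, 0.2666, 0.1895]
eef_rot: [-0.109, 3.136, 0.003]
ft_force: [1.9, 0.7, -0.8]
gripper_width: 0.0264
grasp_force: 25.0
```

```bash
python3 -c "
from h import *
go(.4348,.1137,.11,94)"
```

```text
tcp [0.4537 0.2666 0.1895] t 44.37 toolY 94.0 q6 -1.23 tilt [ 0.0042 -0.0016  1.    ]
 shift cm (now) [  2.98 -15.14   7.91]  rz -0.001
 shift cm (after turn) [  2.99 -15.13   7.91] grip [ 0.026 25.   ] ft [ 1.9  0.7 -0.8]
```

drive_tool(
  moves=[0,0,0,0.4,-2.2,0,20,0,0,0,0.4,-2.2,0,20,0,0,0,0.4,-2.2,0,20,0,0,0,0.4,-2.2,0,20,0,0,0,0.45,-2.2,0,20,0,0,0,0.45,-2.2,0,20,0,0,0,0.45,-2,0,20,0,0,0,0,0,0,20,0,0,0,0,0,0,20,0,0,0,0,0,0,20],
)

```text
t: 45.2
eef_pos: [0.4339, 0.1127, 0.1863]
eef_rot: [0.108, -3.139, -0.0]
ft_force: [-0.6, 0.5, -1.1]
gripper_width: 0.0265
grasp_force: 25.0
```

```bash
python3 look.py 13; python3 -c "
from h import *
go(.4348,.1137,.0875,94)
a=cv2.imread('side_13.png');b=cv2.imread('side_raw.png')
print('post x', fit(a,'side',.435,.1087,.004,.03,.036,-1))"
```

```text
L dish top [0.4495 0.2654] 13.3
L dish side [0.4507 0.2615] 7.0
M dish top [0.45   0.2679] 10.0
M dish side [0.4548 0.2762] 6.8
S dish top [0.4533 0.2694] 15.3
S dish side [0.4525 0.2627] 12.8
S top [ 0.4841 -0.1522] 1.9
S side [ 0.4916 -0.1598] 2.4
M top [ 0.4896 -0.2514] 3.2
M side [ 0.4634 -0.2708] 2.8
tcp [0.4339 0.1131 0.1864] t 45.3 toolY 94.0 q6 -1.53 tilt [-3.e-04 -2.e-04  1.e+00]
 shift cm (now) [-0.1   0.05  9.89]  rz 0.0
 shift cm (after turn) [-0.1   0.05  9.89] grip [ 0.026 25.   ] ft [-0.8  0.2 -0.7]
post x (0.4346, 0.1084, np.float64(16.3))
```

The nest is confirmed in both cameras at the right heights, so I'll park the tongs.

drive_tool(
  moves=[0,0,0,-0.1,0.05,2,20,0,0,0,0,0,2,20,0,0,0,0,0,2,20,0,0,0,0,0,1.5,20,0,0,0,0,0,1,20,0,0,0,0,0,0.6,20,0,0,0,0,0,0.5,20,0,0,0,0,0,0.3,20,0,0,0,0,0,0,20,0,0,0,0,0,0,20],
)

```text
t: 46.13
eef_pos: [0.435, 0.1132, 0.0879]
eef_rot: [-0.109, 3.139, 0.0]
ft_force: [-0.8, -0.1, -0.3]
gripper_width: 0.0263
grasp_force: 25.0
```

drive_tool(
  moves=[0,0,0,0,0,0.1,20,0,0,0,0,0,0.1,20,0,0,0,0,0,0,20,0,0,0,0,0,0,20],
)

```text
t: 46.47
eef_pos: [0.4349, 0.113, 0.0858]
eef_rot: [-0.109, 3.139, 0.0]
ft_force: [-0.7, 0.0, -1.0]
gripper_width: 0.0262
grasp_force: 25.0
```

drive_tool(
  moves=[0,0,0,0,0,0.08,20,0,0,0,0,0,0,20,0,0,0,0,0,0,20],
)

```text
t: 46.72
eef_pos: [0.4351, 0.1131, 0.0852]
eef_rot: [-0.109, 3.139, 0.0]
ft_force: [-0.7, 1.1, 5.2]
gripper_width: 0.0268
grasp_force: 25.0
```

Contact. I'll release, then rise.

drive_tool(
  moves=[0,0,0,0,0,0,30,0,0,0,0,0,0,40,0,0,0,0,0,0,50,0,0,0,0,0,0,60,0,0,0,0,0,0,70,0,0,0,0,0,0,85,0,0,0,0,0,0,100,0,0,0,0,0,0,100,0,0,0,0,0,0,100,0,0,0,0,0,0,100,0,0,0,0,0,0,100,0,0,0,0,0,0,100],
)

```text
t: 47.72
eef_pos: [0.4349, 0.113, 0.0848]
eef_rot: [-0.109, 3.14, 0.0]
ft_force: [-0.7, 0.0, 0.2]
gripper_width: 0.0935
grasp_force: 0.0
```

drive_tool(
  moves=[0,0,0,0,0,-0.5,100,0,0,0,0,0,-1,100,0,0,0,0,0,-2,100,0,0,0,0,0,-2.5,100,0,0,0,0,0,-2.5,100,0,0,0,0,0,-2.5,100,0,0,0,0,0,-2.5,100,0,0,0,0,-2.5,0,100,0,0,0,0,-2.5,0,100,0,0,0,0,-2.5,0,100,0,0,0,0,-2.5,0,100,0,0,0,0,-2.5,0,100,0,0,0,0,-2.5,0,100,0,0,0,0,-2.5,0,100,0,0,0,0,-2.5,0,100,0,0,0,0,0,0,100,0,0,0,0,0,0,100],
)

```text
t: 49.13
eef_pos: [0.4485, -0.0873, 0.22]
eef_rot: [0.105, -3.14, -0.0]
ft_force: [0.3, -0.1, 0.4]
gripper_width: 0.0955
grasp_force: 0.0
```

```bash
python3 look.py 14|grep dish; python3 -c "
import cv2,numpy as np
a=cv2.imread('side_14.png');b=cv2.imread('top_14.png')
o=np.zeros((560,800,3),np.uint8);o[:,:400]=cv2.resize(a[140:280,240:340],(400,560),interpolation=2);o[:400,400:]=cv2.resize(b[170:270,195:295],(400,400),interpolation=2)
cv2.imwrite('pics/v14.png',o)"
```

```text
L dish top [0.4495 0.2654] 13.7
L dish side [0.4491 0.2691] 3.9
M dish top [0.45   0.2679] 10.5
M dish side [0.4532 0.2649] 5.0
S dish top [0.4533 0.2694] 15.9
S dish side [0.4585 0.2472] 6.5
```

View pics/v14.png

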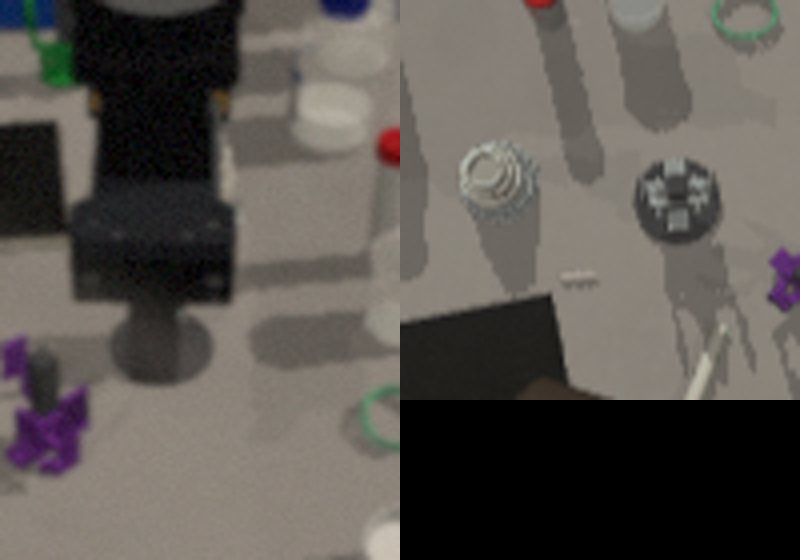

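The top view shows the three nested cups in the dish at (490,180) and the tongs parked on the post at (678,195), looking as they did at the start. I'll hand the job in.

```bash
python3 -c "
from h import *
print(order.finish_job())"
```

```text
the job is handed in; nothing more can be done
None
```

I handed the job in at about 49 s: the last top view shows all three crucibles nested in the dish and the tongs back on their post, but `finish_job()` returned no verdict.

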